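# Find and open the unlatched lid of a dry-block warmer

## Task

One of the four grey lids of the dry-block warmer has not latched. Press the ridged thumb plates at the backs of the lids until you find the lid that rocks, tip it up that way, then push its raised front edge up and over until the lid leans back well past upright, fully open. Work only with the fingertips: press gently, grip and pick up nothing, and leave the small things standing around where they are.

Things in the scene. Friction and masses are not known exactly. Their poses are not given: they have to be found in the camera images.
- warmer: White four-bay dry-block warmer, bolted down, 185 x 500 x 90 mm. Origin: on the worktop under the lids' hinge line, at mid length; x points from its front (dark fascia with knobs, towards the robot) to its back, y left, z up. Body under the lids: x -116 to -21 mm, 82 mm high; behind that only a 24 mm high deck, so it is open under the thumb plates. Hinge line at x 0, z 86 mm; bays 106 mm apart.
- lid_1 (a joint): Hinge of the left-most (largest y) of four like grey lids. 0 shut; positive tips the front edge up and the thumb plate down (about the warmer's +y); pi/2 upright; stop at 1.85 rad. Panel 97 mm wide, 8 mm thick, to 98 mm ahead of the hinge line; ridged thumb plate behind it, 56 mm wide, to 52 mm back of the hinge line. Shut, both tops are 90 mm above the worktop.
- lid_2 (a joint): Hinge of the second lid from the left, otherwise as lid_1. Hidden latches hold three of the four lids: their thumb plates give about 1 mm (under 2 mm however pressed) and then are firm. The unlatched one turns in a friction hinge (about 3 N on the thumb plate) and stays at whatever angle it is left. Which lid that is changes from start to start.
- lid_3 (a joint): Hinge of the third lid from the left, otherwise as lid_1.
- lid_4 (a joint): Hinge of the right-most lid, otherwise as lid_1.
- thumb_1 (a point): Place to press on lid_1: top of its thumb plate, 38 mm behind the hinge line, mid width (90 mm above the worktop when shut). Moves with the lid.
- edge_1 (a point): Middle of the front edge of lid_1, at half thickness, 98 mm from the hinge line. Shut, it lies flush on the body with no gap to reach under; tipped by an angle a it stands 98*sin(a) mm higher and 98*cos(a) mm ahead of the hinge line. Push it along this arc: a finger pushing level against it binds below about 0.9 rad. Moves with the lid.
- thumb_2 (a point): Place to press on lid_2: top of its thumb plate, 38 mm behind the hinge line, mid width (90 mm above the worktop when shut). Moves with the lid.
- edge_2 (a point): Middle of the front edge of lid_2, at half thickness, 98 mm from the hinge line. Shut, it lies flush on the body with no gap to reach under; tipped by an angle a it stands 98*sin(a) mm higher and 98*cos(a) mm ahead of the hinge line. Push it along this arc: a finger pushing level against it binds below about 0.9 rad. Moves with the lid.
- thumb_3 (a point): Place to press on lid_3: top of its thumb plate, 38 mm behind the hinge line, mid width (90 mm above the worktop when shut). Moves with the lid.
- edge_3 (a point): Middle of the front edge of lid_3, at half thickness, 98 mm from the hinge line. Shut, it lies flush on the body with no gap to reach under; tipped by an angle a it stands 98*sin(a) mm higher and 98*cos(a) mm ahead of the hinge line. Push it along this arc: a finger pushing level against it binds below about 0.9 rad. Moves with the lid.
- thumb_4 (a point): Place to press on lid_4: top of its thumb plate, 38 mm behind the hinge line, mid width (90 mm above the worktop when shut). Moves with the lid.
- edge_4 (a point): Middle of the front edge of lid_4, at half thickness, 98 mm from the hinge line. Shut, it lies flush on the body with no gap to reach under; tipped by an angle a it stands 98*sin(a) mm higher and 98*cos(a) mm ahead of the hinge line. Push it along this arc: a finger pushing level against it binds below about 0.9 rad. Moves with the lid.
- green_cap: Loose green screw cap, 34 mm across, 14 mm high, lying on the top of the warmer's left end, beside lid_1. Origin: centre of its underside. Leave alone.
- vial_a: Loose glass vial with a black cap, 27 mm across, 62 mm high, standing in front of the warmer's right half. Origin: centre of its underside. Leave alone.
- vial_b: Loose glass vial like vial_a, with a black cap, standing beside it. Leave alone.
- beaker_50: Loose small glass beaker, 56 x 62 x 62 mm, standing in front of the warmer's middle. Origin: centre of its underside. Leave alone.
- weigh_boat: Loose white weighing dish, 78 x 78 x 19 mm, in front of the warmer's left half. Origin: centre of its underside. Leave alone.
- tape_clear: Loose roll of tape, 103 mm across, 25 mm high, lying to the left of the warmer. Origin: centre of its underside. Leave alone.
- dropper_bottle: Loose amber dropper bottle, 38 mm across, 106 mm high, standing to the right of the warmer. Origin: centre of its underside. Leave alone.

How it is judged:
By the outcome, as a careful person would: the job done as asked, in the order asked, and still so for the second after the job is handed in, with the robot touching nothing.
It also fails if it takes over 58 s, if anything falls off the work surface, if the arm or the gripper's body presses on something with over 40 N, if the wrist force passes 120 N, or if a joint passes its speed limit or range.

## Robot

A 7-joint arm with a two-finger parallel gripper is mounted at the origin on a cart in front of the work surface, level with it; the furniture and walls round the work are solid. World frame = base frame: x ahead of the robot, y to its left, z up, the work surface at z = 0. Lengths are in m, angles in rad, forces in N, time in s.
With the tool pointing down it reaches from about 0.35 to 0.775 m from the base axis. Payload 3.1 kg.
Tool frame: the origin (TCP) lies between the finger pads; the fingertips stand 17 mm ahead of it and the grasp point (between the pads) lies 2 mm behind it (env.tcp_to_tips is the distance from the TCP to the fingertips, in m); z points along the fingers, y is the direction in which the jaws open and shut (so a half turn about z gives the same grasp; the last joint's range is limited). The gripper opens to 85 mm and grips with 20 to 120 N. Pads are 22 mm wide; open, the fingers measure 114 mm over their backs; the gripper's body (76 mm by 85 mm) begins 54 mm behind the grasp point. The pads swing forward as they close: fully open they stand 13 mm farther back than shut.
Start: joints at [-1.375, 0.311, 0.014, 1.512, -0.004, 1.319, -0.027], TCP at [0.13, 0.535, 0.248] pointing down, gripper open.
Joint ranges: [-2.7, 2.7], [-0.3, 1.91], [-1.27, 1.3], [0.12, 2.57], [-1.44, 4.58], [0.2, 2.03], [-3.05, 3.05]. Speed limits (rad/s): [2.79, 2.79, 3.14, 3.14, 3.14, 3.14, 3.14].

## Interface

Orientations are given as a 3x3 rotation matrix whose columns are the frame's x, y, z axes.
In Python, from rig import env gives the robot as it stands. The module is installed in compiled form; this text tells all that it offers.
- The arm moves only by the tool step_arm, never from a script. Its argument "series" is a list of rows, each a list of 5 numbers: the shift along the tool's x, y, z in mm, then the turn about the tool's z in rad, then the finger opening in mm, from 0 to 85.4. A call has 1 to 8 rows; each row is the pose to reach, as a shift and turn from the pose commanded when the call began, along the tool's axes at that moment; what a row does not reach only later rows make up. A row lasts 1/10 s, in which the tool goes at most 50 mm and 8.59 degrees, less where a joint would pass 70% of its speed; a pose out of reach is approached as far as the arm can. A call with a gripper value outside its range is refused whole. The fingers move at their own pace and stop on an object; "force" is the grip in N (left out, the last holds). Time passes only in rows, so rows that repeat a pose let the fingers close. It gives the time, the measured TCP pose, the force and the opening at its end, in the units of the state.
- env.sense(): the state, without advancing time (a new reading comes with each control period).
- env.grab_frame(name): name is "scene" or "top"; returns the picture (400x640x3 uint8, red, green, blue); there is no depth.
- env.camera_info(name): a dict with "camera_matrix" (3x3 intrinsics, pixels), "origin" and "orientation" of the camera in the world. Camera axes: x right, y up, looking along -z (the intrinsics and any distortion apply to the point x, -y, -z); pixel columns grow to the right and rows downward; lengths in m; the calibration is good to about 2 mm. A picture is of the moment at which its call begins. camera_info takes no time and is no camera call.
- env.close_job(): hands the job in, once; it reports no verdict.
The state is a dict: "time": time; "joint_positions": joint angles; "dq": joint speeds; "joint_torque": joint torques, N m; "tcp_pos": TCP position; "eef_rot": TCP orientation; "wrist_force": force on the tool from outside, world axes, zero at the start; "wrist_torque": the same for the moment, N m; "finger_gap": opening from 0.0 (shut) to 1.0 (fully open).
Only numpy, scipy, OpenCV 4.12 (cv2) and the standard library are available. Lean on these libraries where they do the work, as an engineer would, in place of code of your own. Each camera call takes 0.05 s, during which the arm holds its last target.

## Working session

There is one attempt and no reset: what is moved stays moved. The work goes in short steps, Python scripts to look and compute and a tool call to move; the robot and the scene stay as the last step left them, time stands still between calls to the robot, and variables do not carry over. Pictures are saved under pics/ and viewed, and the job is handed in when it is done.

Besides the shell and the picture viewer there is one more tool, called after "Call:" by a JSON object that holds its "name" and its "arguments". step_arm: Moves the arm, as the interface text tells. Its arguments: {"type":"object","properties":{"series":{"type":"array"},"force":{"type":"number"}},"required":["series"]}

```bash
mkdir -p pics; python3 - <<'E'
from rig import env
import cv2
for n in("scene","top"):
    f=env.grab_frame(n); cv2.imwrite(f"pics/{n}0.png",f[:,:,::-1]); c=env.camera_info(n); print(n,c)
s=env.sense(); print(s["time"],s["tcp_pos"],s["eef_rot"],s["wrist_force"],s["finger_gap"],env.tcp_to_tips)
E
```

```text
scene {'camera_matrix': array([[384.40668674,   0.        , 315.20094187],
       [  0.        , 384.40668674, 192.96930891],
       [  0.        ,   0.        ,   1.        ]]), 'origin': array([ 0.00769639, -0.29318614,  0.68541775]), 'orientation': array([[ 0.6648403 ,  0.49573117, -0.5587826 ],
       [-0.74671315,  0.46125456, -0.47923241],
       [ 0.02017058,  0.73586333,  0.6768296 ]])}
top {'camera_matrix': array([[492.19587499,   0.        , 322.84978563],
       [  0.        , 492.19587499, 204.73644063],
       [  0.        ,   0.        ,   1.        ]]), 'origin': array([0.43808633, 0.12501694, 1.49014216]), 'orientation': array([[-0.00914427,  0.99850976, -0.05380194],
       [-0.99984808, -0.00833157,  0.01531043],
       [ 0.01483936,  0.05393377,  0.99843425]])}
0.1 [0.12938368 0.53390258 0.24730662] [[-9.71886666e-01  2.35448757e-01 -4.36972276e-04]
 [ 2.35449147e-01  9.71884260e-01 -2.16439013e-03]
 [-8.49164887e-05 -2.20642666e-03 -9.99997562e-01]] [0.25421117 0.8607799  0.57627538] 0.9940299956029051 0.017
```

View pics/scene0.png

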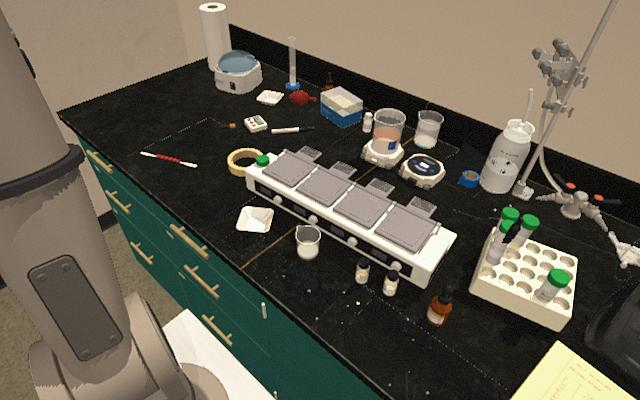

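View pics/top0.png

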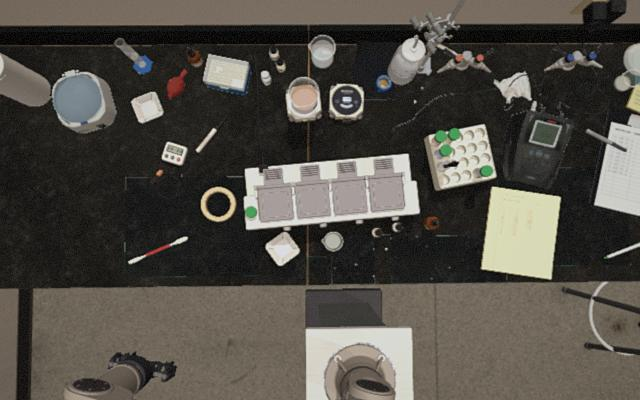

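The scene view shows the warmer and its four lids. In the top view the lids are at about (275,203), (312,199), (349,196), (386,193), with the thumb plates above them at rows ~165-175. Next I'll measure the lids.

```bash
cat > h.py <<'E'
import numpy as np, cv2
from rig import env
def ray(n,uv,z):
    c=env.camera_info(n);K=c["camera_matrix"];d=np.linalg.inv(K)@np.array([uv[0],uv[1],1.])
    d=c["orientation"]@np.array([d[0],-d[1],-d[2]]);o=c["origin"];return o+d*(z-o[2])/d[2]
def proj(n,P):
    c=env.camera_info(n);p=c["orientation"].T@(np.array(P)-c["origin"]);p=np.array([p[0],-p[1],-p[2]]);q=c["camera_matrix"]@p;return q[:2]/q[2]
E
python3 - <<'E'
from h import *
f=env.grab_frame("top");cv2.imwrite("pics/t1crop.png",cv2.resize(f[140:250,230:440,::-1],None,fx=3.8,fy=3.8,interpolation=cv2.INTER_CUBIC))
hsv=cv2.cvtColor(f,cv2.COLOR_RGB2HSV)
for p in[(275,203),(312,199),(386,193),(275,175),(312,171),(250,190),(330,225)]: print(p,f[p[1],p[0]])
m=cv2.inRange(f,(95,85,85),(165,155,160));m[:150]=0;m[235:]=0;m[:,:240]=0;m[:,425:]=0
m=cv2.morphologyEx(m,cv2.MORPH_OPEN,np.ones((5,5)))
n,l,s,c=cv2.connectedComponentsWithStats(m)
for i in range(1,n):
    if s[i,4]>80:
        cn=max(cv2.findContours((l==i).astype('uint8'),0,1)[0],key=cv2.contourArea);r=cv2.minAreaRect(cn)
        print(s[i],r,ray("top",r[0],.09))
w=cv2.inRange(f,(175,170,165),(255,255,255));w[:150]=0;w[235:]=0;w[:,:240]=0;w[:,425:]=0
E
```

```text
(275, 203) [166 157 155]
(312, 199) [166 157 153]
(386, 193) [168 158 156]
(275, 175) [140 130 129]
(312, 171) [157 147 148]
(250, 190) [218 218 208]
(330, 225) [33 27 29]
[375 159  18  11 183] ((383.5, 164.0), (10.0, 17.0), 90.0) [ 0.62904929 -0.07143358  0.09      ]
[338 162  18  12 190] ((346.5, 167.5), (11.0, 17.0), 90.0) [0.61972464 0.03485712 0.09      ]
[301 166  18  11 186] ((309.5, 171.0), (10.0, 17.0), 90.0) [0.61042807 0.14082759 0.09      ]
[264 169  18  12 195] ((272.5, 174.5), (11.0, 17.0), 90.0) [0.60115948 0.24647929 0.09      ]
```

View pics/t1crop.png

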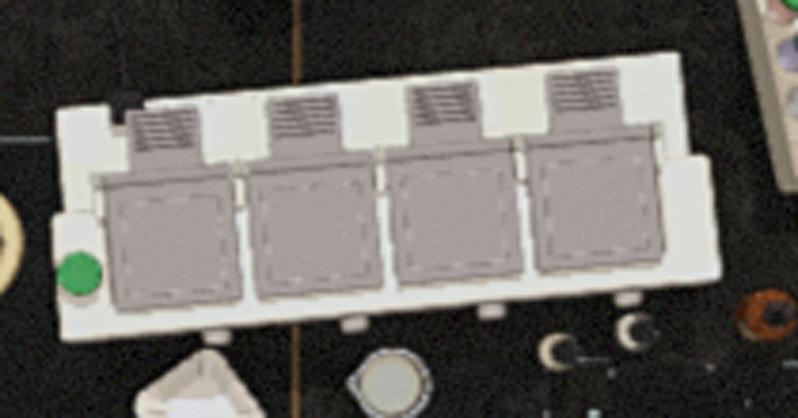

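```bash
python3 - <<'E'
from h import *
f=env.grab_frame("top")
m=cv2.inRange(f,(80,70,70),(188,178,178));m[:150]=0;m[235:]=0;m[:,:258]=0;m[:,412:]=0
m=cv2.morphologyEx(m,cv2.MORPH_CLOSE,np.ones((3,3)))
m=cv2.morphologyEx(m,cv2.MORPH_OPEN,np.ones((3,3)))
cv2.imwrite("pics/m.png",cv2.resize(m[140:250,230:440],None,fx=3.8,fy=3.8))
th=0.0875;ux=np.array([np.cos(th),np.sin(th)]);uy=np.array([-ux[1],ux[0]])
n,l,s,c=cv2.connectedComponentsWithStats(m)
for i in range(1,n):
    if s[i,4]<200: continue
    v,u=np.where(l==i)
    P=np.array([ray("top",(a,b),.09)[:2] for a,b in zip(u,v)])
    X=P@ux;Y=P@uy
    print(s[i],"X",X.min(),np.percentile(X,[1,99]),X.max(),"Y",Y.min(),np.percentile(Y,[2,98]),Y.max())
E
```

```text
Traceback (most recent call last):
  File "h.py", line 4, in ray
    c=env.camera_info(n);K=c["camera_matrix"];d=np.linalg.inv(K)@np.array([uv[0],uv[1],1.])
ValueError: time passes only in moves, steps and waits
```

View pics/m.png

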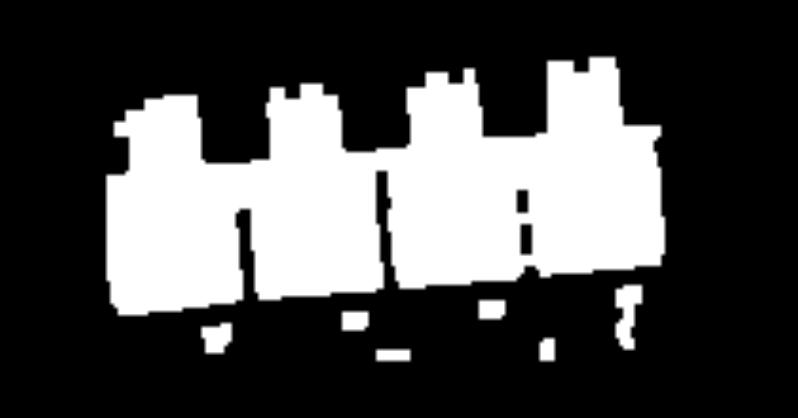

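```bash
sed -i 's/env.camera_info(n)/CI[n]/; s/^def ray/CI={n:env.camera_info(n) for n in("top","scene")}\ndef ray/' h.py; sed -i 's/env.camera_info(n);p/CI[n];p/' h.py; python3 - <<'E'
from h import *
print(env.sense()["time"])
th=0.0875;ux=np.array([np.cos(th),np.sin(th)]);uy=np.array([-ux[1],ux[0]])
C=lambda p:((p[0]+.5)/3.8+230-.5,(p[1]+.5)/3.8+140-.5)
for k,p in dict(l1fl=(117,311),l1fr=(242,302),l2fl=(257,300),l2fr=(382,289),l3fl=(398,285),l3fr=(522,276),l4fl=(538,273),l4fr=(664,262),t1=(165,108),t2=(303,97),t3=(442,83),t4=(584,72),h1l=(101,176),h4r=(660,126)).items():
    P=ray("top",C(p),.09);print(k,P.round(4),(P[:2]@ux).round(4),(P[:2]@uy).round(4))
for k,p in dict(bl=(57,110),br=(681,54)).items():
    P=ray("top",C(p),.024);print(k,P.round(4),(P[:2]@ux).round(4),(P[:2]@uy).round(4))
for k,p in dict(fl=(62,341),fr=(722,280),sl=(52,215),sr=(709,155)).items():
    P=ray("top",C(p),.082);print(k,P.round(4),(P[:2]@ux).round(4),(P[:2]@uy).round(4))
E
```

```text
0.2
l1fl [0.4674 0.2812 0.09  ] 0.4902 0.2393
l1fr [0.4733 0.1879 0.09  ] 0.4879 0.1458
l2fl [0.4747 0.1766 0.09  ] 0.4884 0.1345
l2fr [0.4822 0.083  0.09  ] 0.4876 0.0406
l3fl [0.485 0.071 0.09 ] 0.4894 0.0283
l3fr [ 0.491  -0.0221  0.09  ] 0.4872 -0.0649
l4fl [ 0.4931 -0.0342  0.09  ] 0.4883 -0.0771
l4fr [ 0.5006 -0.1291  0.09  ] 0.4874 -0.1724
t1 [0.6197 0.2448 0.09  ] 0.6387 0.1897
t2 [0.6272 0.1411 0.09  ] 0.6372 0.0857
t3 [0.6371 0.0362 0.09  ] 0.6378 -0.0196
t4 [ 0.6447 -0.0712  0.09  ] 0.636 -0.1272
h1l [0.5687 0.2929 0.09  ] 0.5922 0.2421
h4r [ 0.6033 -0.1279  0.09  ] 0.5898 -0.1802
bl [0.6272 0.3353 0.024 ] 0.6541 0.2792
br [ 0.6682 -0.1576  0.024 ] 0.6519 -0.2154
fl [0.4455 0.3233 0.082 ] 0.472 0.2832
fr [ 0.487  -0.1742  0.082 ] 0.4699 -0.2161
sl [0.5403 0.3308 0.082 ] 0.5671 0.2823
sr [ 0.5819 -0.1662  0.082 ] 0.5651 -0.2164
```

Hinge line: origin ≈ (0.581, 0.084), yaw ≈ 0.083. The checks agree to within 2 mm: 106 mm spacing, 98 mm ahead and 52 mm back. Thumb points are T1 (.606,.246), T2 (.614,.140), T3 (.623,.035), T4 (.632,-.071). I'll start with lid_1, which is nearest.

Call:
{"name": "step_arm", "arguments": {"series": [[-270,-85,0,-0.16,0],[-530,-168,0,-0.32,0],[-530,-168,0,-0.32,0],[-530,-168,0,-0.32,0],[-530,-168,0,-0.32,0],[-530,-168,0,-0.32,0],[-530,-168,0,-0.32,0],[-530,-168,0,-0.32,0]], "force": 20}}

```text
time: 1.0
tcp_pos: [0.4659, 0.3305, 0.2483]
eef_rot: [[-0.997, -0.082, -0.0], [-0.082, 0.997, 0.0], [0.0, 0.0, -1.0]]
wrist_force: [0.0, 0.3, 0.7]
finger_gap: 0.003
```

```bash
cat > d.py <<'E'
from rig import env
import numpy as np,sys
s=env.sense();p=s["tcp_pos"];R=s["eef_rot"]
O=np.array([.5809,.0841,0]);th=.083;W=np.array([[np.cos(th),-np.sin(th),0],[np.sin(th),np.cos(th),0],[0,0,1]])
print("t",s["time"],"tcp",p.round(4),"in warmer mm",((W.T@(p-O))*1e3).round(1),"tip z",round((p[2]-.017)*1e3,1),"F",s["wrist_force"].round(2),"gap",s["finger_gap"],"z",R[:,2].round(3),"yawerr",round(float(np.arctan2(*(W.T@R[:,0])[[1,0]])),3))
if len(sys.argv)>1:
    t=np.array(eval(sys.argv[1]))/1e3 # warmer coords of TIP mm
    tw=O+W@t+np.array([0,0,.017]);print("shift",((R.T@(tw-p))*1e3).round(1))
E
python3 d.py "[38,159,100]"
```

```text
t 1.0 tcp [0.4659 0.3305 0.2483] in warmer mm [-94.2 255.1 248.3] tip z 231.3 F [0.02 0.28 0.69] gap 0.0032643840642816624 z [-0.  0. -1.] yawerr 3.141
shift [-132.3  -96.1  131.2]
```

Call:
{"name": "step_arm", "arguments": {"series": [[-50,-36,20,0,0],[-90,-66,60,0,0],[-132,-96,90,0,0],[-132,-96,125,0,0],[-132,-96,130,0,0],[-132,-96,130,0,0]]}}

```text
time: 1.6
tcp_pos: [0.6019, 0.2449, 0.1142]
eef_rot: [[-0.997, -0.08, -0.008], [-0.08, 0.997, -0.004], [0.008, -0.003, -1.0]]
wrist_force: [-0.6, 0.2, -0.0]
finger_gap: -0.0
```

```bash
python3 d.py "[38,159,90]"; python3 - <<'E'
from h import *
f=env.grab_frame("scene");cv2.imwrite("pics/s2.png",cv2.resize(f[80:300,180:480,::-1],None,fx=2.6,fy=2.6))
E
```

```text
t 1.6 tcp [0.6019 0.2449 0.1142] in warmer mm [ 34.3 158.5 114.2] tip z 97.2 F [-0.61  0.23 -0.03] gap -0.00019099249579119257 z [-0.008 -0.004 -1.   ] yawerr 3.139
shift [-3.7  0.5  7.1]
```

View pics/s2.png

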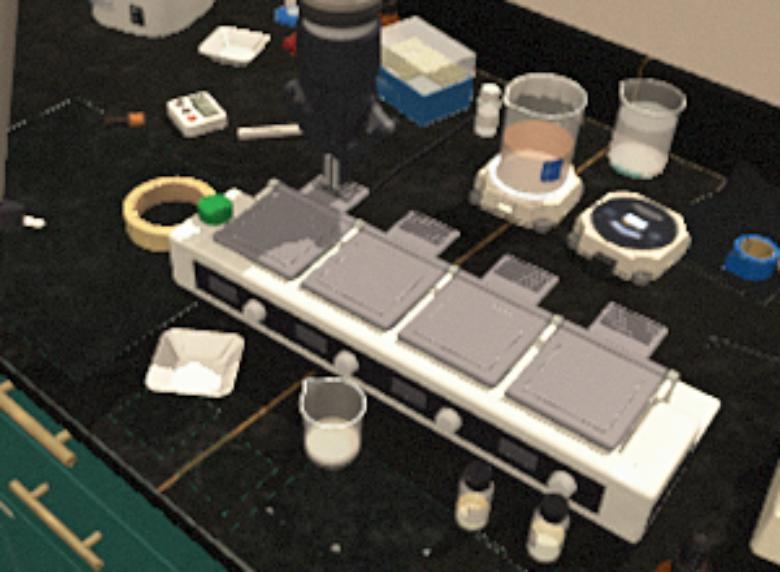

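The shut fingertips are just above thumb plate 1, at about (335,185) in the crop. Now I'll press gently.

Call:
{"name": "step_arm", "arguments": {"series": [[-3,0,3,0,0],[-3,0,5,0,0],[-3,0,6,0,0],[-3,0,7,0,0],[-3,0,7,0,0]]}}

```text
time: 2.15
tcp_pos: [0.6068, 0.2476, 0.1118]
eef_rot: [[-0.997, -0.083, 0.001], [-0.083, 0.997, 0.0], [-0.001, 0.0, -1.0]]
wrist_force: [-0.1, -0.1, -0.1]
finger_gap: -0.001
```

```bash
python3 d.py
```

```text
t 2.15 tcp [0.6068 0.2476 0.1118] in warmer mm [ 39.4 160.8 111.8] tip z 94.8 F [-0.11 -0.13 -0.12] gap -0.0008625188765801801 z [ 0.001  0.    -1.   ] yawerr 3.141
```

Call:
{"name": "step_arm", "arguments": {"series": [[0,0,2,0,0],[0,0,4,0,0],[0,0,5,0,0],[0,0,5,0,0]]}}

```text
time: 2.55
tcp_pos: [0.6071, 0.2472, 0.1067]
eef_rot: [[-0.997, -0.082, 0.0], [-0.082, 0.997, 0.0], [-0.0, 0.0, -1.0]]
wrist_force: [-0.6, -0.8, 2.9]
finger_gap: 0.002
```

Call:
{"name": "step_arm", "arguments": {"series": [[0,0,1,0,0],[0,0,2,0,0],[0,0,2,0,0]]}}

```text
time: 2.85
tcp_pos: [0.6071, 0.2472, 0.1065]
eef_rot: [[-0.997, -0.082, 0.001], [-0.082, 0.997, 0.001], [-0.001, 0.001, -1.0]]
wrist_force: [-2.9, -1.0, 10.1]
finger_gap: 0.002
```

10 N moves it only 0.2 mm, so lid_1 is latched. On to lid_2.

Call:
{"name": "step_arm", "arguments": {"series": [[0,0,-15,0,0],[0,-50,-15,0,0],[0,-106,-15,0,0],[0,-106,-15,0,0],[0,-106,-8,0,0],[0,-106,-4,0,0],[0,-106,-3,0,0],[0,-106,-3,0,0]]}}

```text
time: 3.65
tcp_pos: [0.6152, 0.1438, 0.1069]
eef_rot: [[-0.996, -0.085, -0.001], [-0.085, 0.996, 0.001], [0.001, 0.001, -1.0]]
wrist_force: [-0.5, 0.2, -0.3]
finger_gap: -0.005
```

Call:
{"name": "step_arm", "arguments": {"series": [[0,0,1,0,0],[0,0,2,0,0],[0,0,3,0,0],[0,0,3,0,0]]}}

```text
time: 4.05
tcp_pos: [0.6153, 0.1437, 0.1064]
eef_rot: [[-0.996, -0.084, 0.0], [-0.084, 0.996, 0.002], [-0.0, 0.002, -1.0]]
wrist_force: [-4.5, 1.2, 10.0]
finger_gap: -0.001
```

```bash
python3 d.py
```

```text
t 4.05 tcp [0.6153 0.1437 0.1064] in warmer mm [ 39.3  56.5 106.4] tip z 89.4 F [-4.51  1.21  9.95] gap -0.0010124910850132214 z [ 0.     0.002 -1.   ] yawerr -3.14
```

Lid_2 is firm too. Next is lid_3.

Call:
{"name": "step_arm", "arguments": {"series": [[0,0,-15,0,0],[0,-50,-15,0,0],[0,-108,-15,0,0],[0,-108,-15,0,0],[0,-108,-8,0,0],[0,-108,-4,0,0],[0,-108,-3,0,0],[0,-108,-3,0,0]]}}

```text
time: 4.85
tcp_pos: [0.6242, 0.0365, 0.1067]
eef_rot: [[-0.996, -0.085, -0.001], [-0.085, 0.996, 0.001], [0.001, 0.001, -1.0]]
wrist_force: [-0.6, -0.9, -0.2]
finger_gap: 0.001
```

Call:
{"name": "step_arm", "arguments": {"series": [[0,0,1,0,0],[0,0,2,0,0],[0,0,3,0,0],[0,0,3,0,0]]}}

```text
time: 5.25
tcp_pos: [0.6249, 0.0354, 0.1047]
eef_rot: [[-0.997, -0.083, 0.001], [-0.083, 0.997, 0.002], [-0.001, 0.002, -1.0]]
wrist_force: [0.4, 1.8, 3.8]
finger_gap: 0.001
```

```bash
python3 d.py
```

```text
t 5.25 tcp [0.6249 0.0354 0.1047] in warmer mm [ 39.8 -52.1 104.7] tip z 87.7 F [0.37 1.8  3.81] gap 0.0011930207945020442 z [ 0.001  0.002 -1.   ] yawerr -3.141
```

Lid_3 gave about 2 mm at under 4 N, so it looks like the loose one. I'll press further to confirm.

Call:
{"name": "step_arm", "arguments": {"series": [[0,0,1,0,0],[0,0,2,0,0],[0,0,3,0,0],[0,0,3,0,0]]}}

```text
time: 5.65
tcp_pos: [0.6252, 0.0341, 0.1014]
eef_rot: [[-0.997, -0.082, 0.001], [-0.082, 0.997, 0.0], [-0.001, 0.0, -1.0]]
wrist_force: [0.5, 2.5, 2.8]
finger_gap: 0.003
```

It rocks. Now I'll tip it up by pressing on down.

Call:
{"name": "step_arm", "arguments": {"series": [[1,0,3,0,0],[1,0,6,0,0],[2,0,9,0,0],[2,0,12,0,0],[2,0,14,0,0],[2,0,16,0,0],[2,0,16,0,0]]}}

```text
time: 6.35
tcp_pos: [0.622, 0.0323, 0.0846]
eef_rot: [[-0.997, -0.081, -0.001], [-0.081, 0.997, -0.002], [0.001, -0.002, -1.0]]
wrist_force: [1.3, 0.3, 0.6]
finger_gap: -0.003
```

```bash
python3 d.py; python3 - <<'E'
from h import *
f=env.grab_frame("scene");cv2.imwrite("pics/s3.png",cv2.resize(f[80:300,180:480,::-1],None,fx=2.6,fy=2.6))
E
```

```text
t 6.35 tcp [0.622  0.0323 0.0846] in warmer mm [ 36.7 -55.   84.6] tip z 67.6 F [1.3  0.32 0.63] gap -0.0027714717670250396 z [-0.001 -0.002 -1.   ] yawerr 3.14
```

View pics/s3.png

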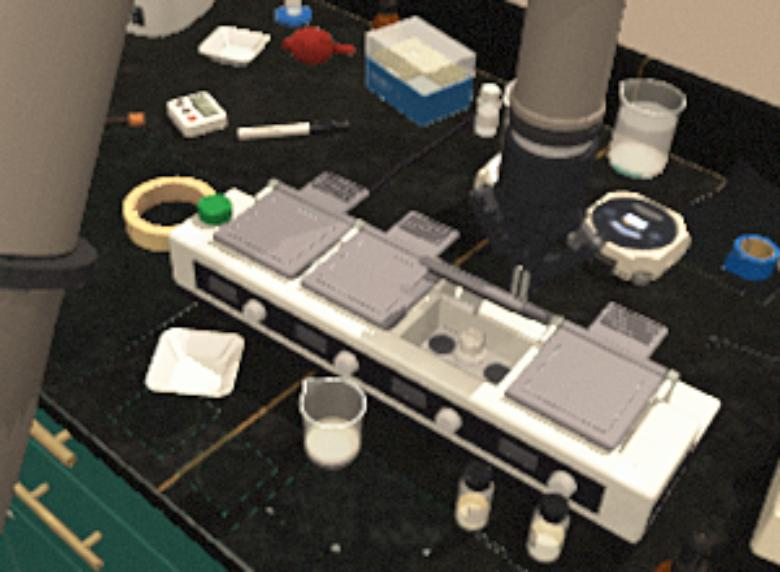

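Lid_3 is tipped up. Its edge now runs across crop pixels (425,262)-(550,318) and the bay below is visible. I'll press about 10 mm more.

Call:
{"name": "step_arm", "arguments": {"series": [[1,0,3,0,0],[1,0,5,0,0],[1,0,7,0,0],[1,0,9,0,0],[1,0,10,0,0],[1,0,10,0,0]]}}

```text
time: 7.0
tcp_pos: [0.6214, 0.0337, 0.0749]
eef_rot: [[-0.997, -0.082, -0.0], [-0.082, 0.997, -0.0], [0.0, -0.0, -1.0]]
wrist_force: [0.5, 0.4, 2.8]
finger_gap: -0.001
```

```bash
python3 d.py; python3 - <<'E'
from h import *
f=env.grab_frame("scene");cv2.imwrite("pics/s4.png",cv2.resize(f[80:300,180:480,::-1],None,fx=2.6,fy=2.6))
O=np.array([.5809,.0841,0]);th=.083;W=np.array([[np.cos(th),-np.sin(th),0],[np.sin(th),np.cos(th),0],[0,0,1]])
for a in(.7,.8,.9,1.0,1.1):
    r=[]
    for y in(-101.5,-4.5):
        P=O+W@(np.array([-98*np.cos(a),y,86+98*np.sin(a)])/1e3);q=proj("scene",P);r.append(((q-[180,80])*2.6).round())
    print(a,r)
E
```

```text
t 7.0 tcp [0.6214 0.0337 0.0749] in warmer mm [ 36.2 -53.6  74.9] tip z 57.9 F [0.5  0.44 2.78] gap -0.0011989735822722758 z [-0. -0. -1.] yawerr 3.141
0.7 [array([512., 318.]), array([409., 267.])]
0.8 [array([518., 307.]), array([414., 256.])]
0.9 [array([524., 295.]), array([420., 246.])]
1.0 [array([530., 285.]), array([426., 235.])]
1.1 [array([536., 274.]), array([432., 226.])]
```

View pics/s4.png

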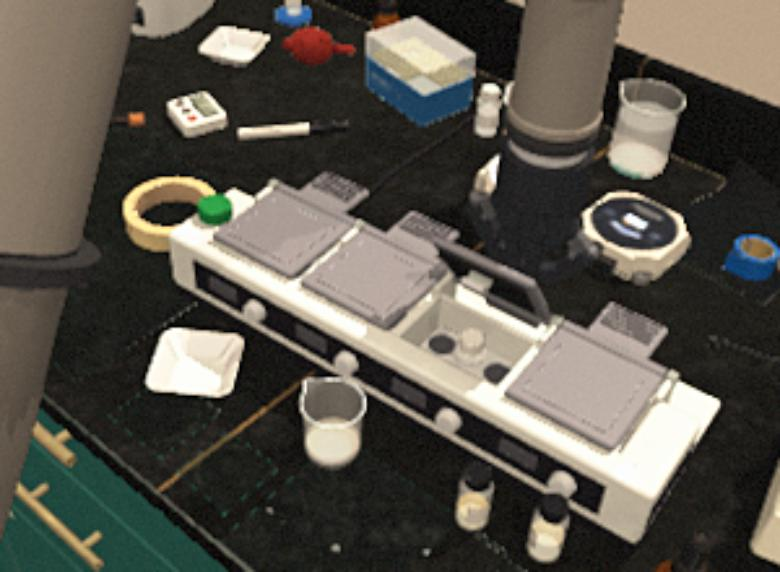

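The lid stands at about 1.0 rad, with its top edge at crop (440,235)-(540,285). Now I'll lift straight up, go over to the front and come down ahead of the raised edge.

Call:
{"name": "step_arm", "arguments": {"series": [[0,0,-30,0,0],[0,0,-80,0,0],[0,0,-130,0,0],[0,0,-180,0,0],[0,0,-180,0,0],[50,0,-180,0,0],[100,0,-180,0,0],[136,0,-180,0,0]]}}

```text
time: 7.85
tcp_pos: [0.4819, 0.0224, 0.2534]
eef_rot: [[-0.997, -0.082, -0.006], [-0.082, 0.997, -0.0], [0.006, 0.0, -1.0]]
wrist_force: [-0.4, 0.6, 0.5]
finger_gap: 0.0
```

Call:
{"name": "step_arm", "arguments": {"series": [[0,0,0,0,0],[0,0,0,0,0]]}}

```text
time: 8.05
tcp_pos: [0.4848, 0.0228, 0.2547]
eef_rot: [[-0.997, -0.083, -0.002], [-0.083, 0.997, 0.001], [0.002, 0.001, -1.0]]
wrist_force: [-0.4, 0.7, 0.5]
finger_gap: -0.002
```

```bash
python3 d.py "[-95,-53,148]"; python3 - <<'E'
from h import *
f=env.grab_frame("scene");cv2.imwrite("pics/s5.png",cv2.resize(f[80:300,180:480,::-1],None,fx=2.6,fy=2.6))
E
```

```text
t 8.05 tcp [0.4848 0.0228 0.2547] in warmer mm [-100.8  -53.2  254.7] tip z 237.7 F [-0.4   0.74  0.46] gap -0.001836167250624273 z [-0.002  0.001 -1.   ] yawerr 3.141
shift [-6.   0.1 89.7]
```

View pics/s5.png

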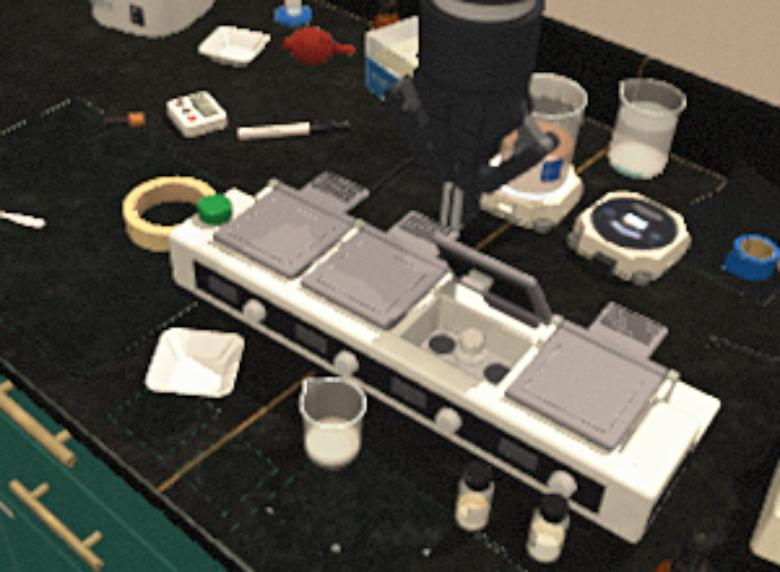

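The lid stayed at about 1.0 rad and the fingers are in front of its edge and above it. I'll lower the tips to about 148 mm, below the edge at ~168 mm.

Call:
{"name": "step_arm", "arguments": {"series": [[0,0,40,0,0],[0,0,80,0,0],[0,0,90,0,0],[0,0,90,0,0],[-10,0,90,0,0],[-15,0,90,0,0],[-15,0,90,0,0]]}}

```text
time: 8.8
tcp_pos: [0.5036, 0.0239, 0.1671]
eef_rot: [[-0.997, -0.082, 0.005], [-0.082, 0.997, 0.0], [-0.005, -0.0, -1.0]]
wrist_force: [-0.1, 1.2, -0.4]
finger_gap: 0.005
```

```bash
python3 d.py; python3 - <<'E'
from h import *
f=env.grab_frame("scene");cv2.imwrite("pics/s6.png",cv2.resize(f[80:300,180:480,::-1],None,fx=2.6,fy=2.6))
E
```

```text
t 8.8 tcp [0.5036 0.0239 0.1671] in warmer mm [-82.  -53.5 167.1] tip z 150.1 F [-0.09  1.15 -0.37] gap 0.004607492608663188 z [ 0.005  0.    -1.   ] yawerr 3.141
```

View pics/s6.png

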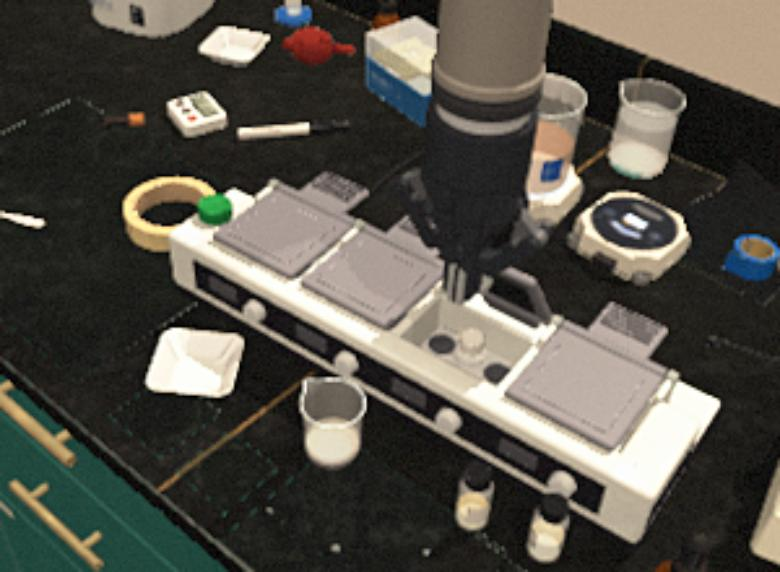

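The fingers are ahead of the edge with their tips below it. I'll push back along the arc, rising slightly.

Call:
{"name": "step_arm", "arguments": {"series": [[-6,0,0,0,0],[-12,0,-1,0,0],[-18,0,-3,0,0],[-24,0,-5,0,0],[-30,0,-7,0,0],[-36,0,-9,0,0],[-40,0,-10,0,0],[-40,0,-10,0,0]]}}

```text
time: 9.65
tcp_pos: [0.5393, 0.0268, 0.1773]
eef_rot: [[-0.997, -0.082, -0.004], [-0.082, 0.997, 0.0], [0.004, 0.001, -1.0]]
wrist_force: [-9.7, -0.8, 13.0]
finger_gap: 0.001
```

```bash
python3 d.py; python3 - <<'E'
from h import *
f=env.grab_frame("scene");cv2.imwrite("pics/s7.png",cv2.resize(f[80:300,180:480,::-1],None,fx=2.6,fy=2.6))
E
```

```text
t 9.65 tcp [0.5393 0.0268 0.1773] in warmer mm [-46.2 -53.6 177.3] tip z 160.3 F [-9.67 -0.75 13.02] gap 0.0011701361069157395 z [-0.004  0.    -1.   ] yawerr 3.141
```

View pics/s7.png

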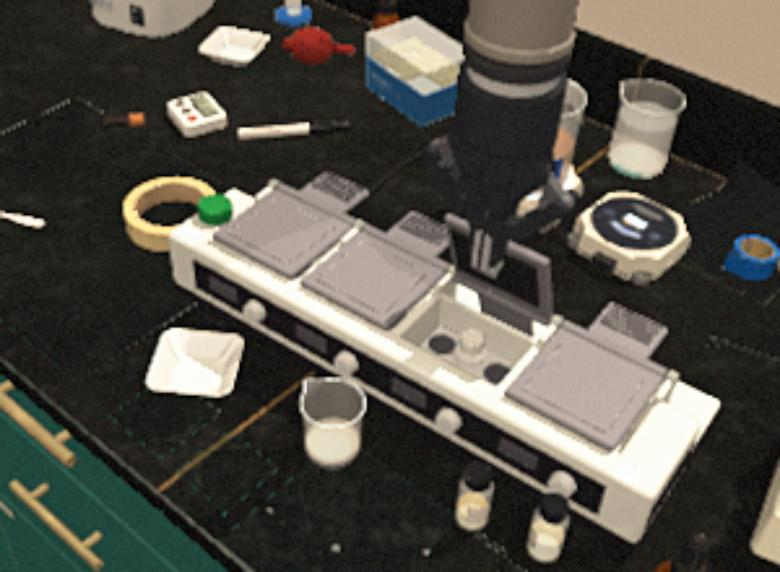

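The lid is at ~1.3 rad, but the tool feels 13 N upward: the edge is catching high on the fingers. I'll raise the tool as I push so the contact stays low on the fingers.

Call:
{"name": "step_arm", "arguments": {"series": [[2,0,-4,0,0],[2,0,-9,0,0],[0,0,-10,0,0],[-6,0,-11,0,0],[-12,0,-12,0,0],[-12,0,-12,0,0]]}}

```text
time: 10.3
tcp_pos: [0.5541, 0.0281, 0.1872]
eef_rot: [[-0.997, -0.082, 0.001], [-0.082, 0.997, -0.0], [-0.001, -0.0, -1.0]]
wrist_force: [0.7, 0.4, 0.4]
finger_gap: -0.003
```

```bash
python3 d.py
```

```text
t 10.3 tcp [0.5541 0.0281 0.1872] in warmer mm [-31.4 -53.6 187.2] tip z 170.2 F [0.67 0.41 0.37] gap -0.0029434142816580524 z [ 0.001 -0.    -1.   ] yawerr 3.141
```

Call:
{"name": "step_arm", "arguments": {"series": [[-5,0,0,0,0],[-10,0,0,0,0],[-15,0,0,0,0],[-20,0,0,0,0],[-24,0,0,0,0],[-24,0,0,0,0]]}}

```text
time: 10.9
tcp_pos: [0.5793, 0.0302, 0.1903]
eef_rot: [[-0.997, -0.082, 0.006], [-0.082, 0.997, 0.001], [-0.006, 0.0, -1.0]]
wrist_force: [-0.6, 0.1, 9.2]
finger_gap: -0.003
```

```bash
python3 d.py; python3 - <<'E'
from h import *
f=env.grab_frame("scene");cv2.imwrite("pics/s8.png",cv2.resize(f[80:300,180:480,::-1],None,fx=2.6,fy=2.6))
E
```

```text
t 10.9 tcp [0.5793 0.0302 0.1903] in warmer mm [ -6.1 -53.6 190.3] tip z 173.3 F [-0.63  0.12  9.22] gap -0.003046155968276271 z [ 0.006  0.001 -1.   ] yawerr 3.141
```

View pics/s8.png

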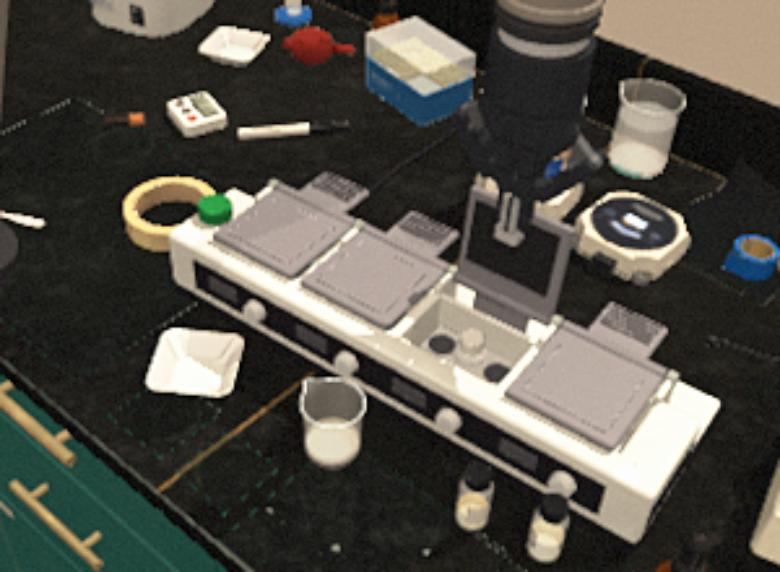

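The lid is close to upright, with the tips resting on its inner face just below the top rim at about (510,235). I'll keep pushing past upright.

Call:
{"name": "step_arm", "arguments": {"series": [[2,0,0,0,0],[0,0,-1,0,0],[-5,0,-1,0,0],[-9,0,-1,0,0],[-12,0,-1,0,0],[-12,0,-1,0,0]]}}

```text
time: 11.55
tcp_pos: [0.5918, 0.0312, 0.1915]
eef_rot: [[-0.997, -0.082, 0.008], [-0.082, 0.997, 0.001], [-0.008, 0.0, -1.0]]
wrist_force: [-0.6, 0.0, 9.5]
finger_gap: -0.002
```

```bash
python3 d.py; python3 - <<'E'
from h import *
f=env.grab_frame("scene");cv2.imwrite("pics/s9.png",cv2.resize(f[120:220,330:430,::-1],None,fx=6,fy=6))
E
```

```text
t 11.55 tcp [0.5918 0.0312 0.1915] in warmer mm [  6.5 -53.6 191.5] tip z 174.5 F [-0.56  0.    9.47] gap -0.00219447805716488 z [ 0.008  0.001 -1.   ] yawerr 3.141
```

View pics/s9.png

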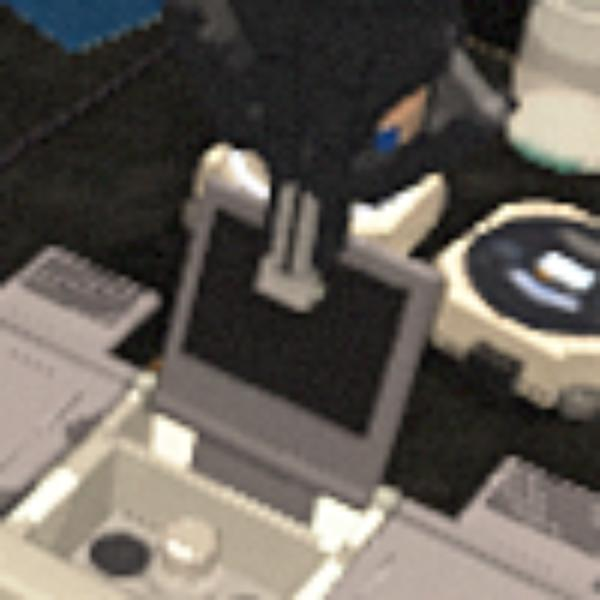

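Call:
{"name": "step_arm", "arguments": {"series": [[2,0,-2,0,0],[2,0,-4,0,0],[2,0,-4,0,0]]}}

```text
time: 11.9
tcp_pos: [0.5868, 0.0308, 0.1921]
eef_rot: [[-0.997, -0.082, -0.0], [-0.082, 0.997, -0.0], [0.0, -0.0, -1.0]]
wrist_force: [0.4, 0.6, 0.1]
finger_gap: 0.0
```

```bash
python3 d.py
```

```text
t 11.9 tcp [0.5868 0.0308 0.1921] in warmer mm [  1.4 -53.6 192.1] tip z 175.1 F [0.36 0.59 0.14] gap 0.0001220144903901324 z [-0. -0. -1.] yawerr 3.141
```

Contact is released with the tips at 175 mm. I'll push on at this height.

Call:
{"name": "step_arm", "arguments": {"series": [[-5,0,0,0,0],[-10,0,0,0,0],[-14,0,0,0,0],[-17,0,0,0,0],[-17,0,0,0,0]]}}

```text
time: 12.4
tcp_pos: [0.6008, 0.032, 0.1916]
eef_rot: [[-0.997, -0.082, -0.008], [-0.082, 0.997, -0.0], [0.008, 0.0, -1.0]]
wrist_force: [-6.9, -0.2, 4.1]
finger_gap: 0.001
```

```bash
python3 d.py; python3 - <<'E'
from h import *
f=env.grab_frame("scene");cv2.imwrite("pics/s10.png",cv2.resize(f[120:220,330:430,::-1],None,fx=6,fy=6))
E
```

```text
t 12.4 tcp [0.6008 0.032  0.1916] in warmer mm [ 15.5 -53.6 191.6] tip z 174.6 F [-6.92 -0.2   4.14] gap 0.0013660039350298747 z [-0.008 -0.    -1.   ] yawerr 3.141
```

View pics/s10.png

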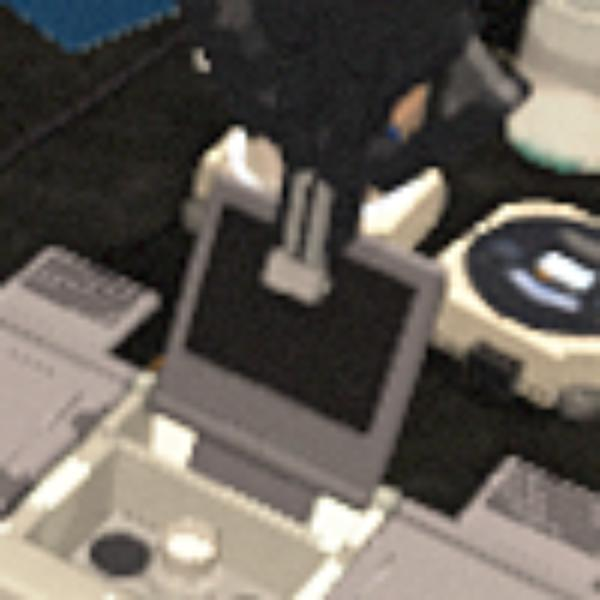

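```bash
cat > ang.py <<'E'
from h import *
O=np.array([.5809,.0841,0]);th=.083;W=np.array([[np.cos(th),-np.sin(th),0],[np.sin(th),np.cos(th),0],[0,0,1]])
def pt(r,n,y,a): # n: normal offset, +4 outer top
    return O+W@(np.array([-r*np.cos(a)+n*np.sin(a),y,86+r*np.sin(a)+n*np.cos(a)])/1e3)
if __name__=="__main__":
    for a in(1.5,1.6,1.7,1.75,1.8,1.85):
        print(a,[((proj("scene",pt(98,n,y,a))-[330,120])*6).round() for n in(-4,4) for y in(-101.5,-4.5)])
E
python3 ang.py
```

```text
1.5 [array([389., 320.]), array([150., 213.]), array([400., 307.]), array([162., 201.])]
1.6 [array([403., 304.]), array([165., 199.]), array([414., 293.]), array([177., 189.])]
1.7 [array([416., 291.]), array([179., 187.]), array([426., 282.]), array([190., 179.])]
1.75 [array([422., 285.]), array([186., 182.]), array([432., 277.]), array([197., 175.])]
1.8 [array([428., 280.]), array([193., 178.]), array([438., 273.]), array([203., 172.])]
1.85 [array([434., 276.]), array([199., 174.]), array([443., 270.]), array([210., 169.])]
```

The right corner at (443,265) matches about 1.8 rad, near the stop. I'll back off forwards and up, then check.

Call:
{"name": "step_arm", "arguments": {"series": [[10,0,0,0,0],[30,0,0,0,0],[50,0,-10,0,0],[60,0,-60,0,0],[70,0,-110,0,0],[110,0,-130,0,0],[150,0,-130,0,0],[150,0,-130,0,0]]}}

```text
time: 13.25
tcp_pos: [0.4502, 0.0191, 0.323]
eef_rot: [[-0.997, -0.082, -0.001], [-0.082, 0.997, 0.001], [0.001, 0.001, -1.0]]
wrist_force: [0.5, 0.5, -0.3]
finger_gap: 0.004
```

Call:
{"name": "step_arm", "arguments": {"series": [[0,50,0,0,0],[0,100,0,0,0],[0,150,0,0,0],[0,150,0,0,0]]}}

```text
time: 13.65
tcp_pos: [0.4399, 0.179, 0.3216]
eef_rot: [[-0.995, -0.097, -0.002], [-0.097, 0.995, 0.006], [0.001, 0.006, -1.0]]
wrist_force: [-0.7, 0.3, -0.2]
finger_gap: -0.004
```

```bash
python3 d.py; python3 - <<'E'
from h import *
f=env.grab_frame("scene");cv2.imwrite("pics/s11.png",cv2.resize(f[60:320,180:480,::-1],None,fx=2.3,fy=2.3));cv2.imwrite("pics/s11z.png",cv2.resize(f[120:220,330:430,::-1],None,fx=6,fy=6))
f=env.grab_frame("top");cv2.imwrite("pics/t11.png",f[:,:,::-1])
E
```

```text
t 13.65 tcp [0.4399 0.179  0.3216] in warmer mm [-132.6  106.3  321.6] tip z 304.6 F [-0.67  0.26 -0.23] gap -0.0035571788928782616 z [-0.002  0.006 -1.   ] yawerr -3.127
```

View pics/s11.png

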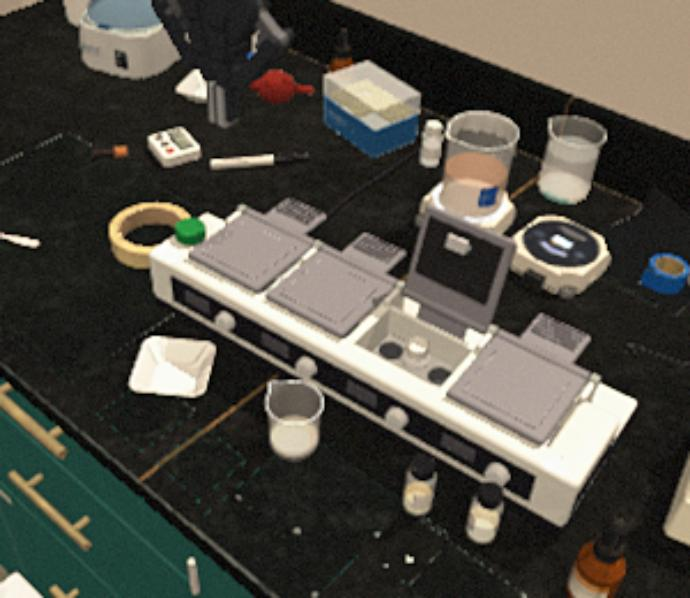

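View pics/s11z.png

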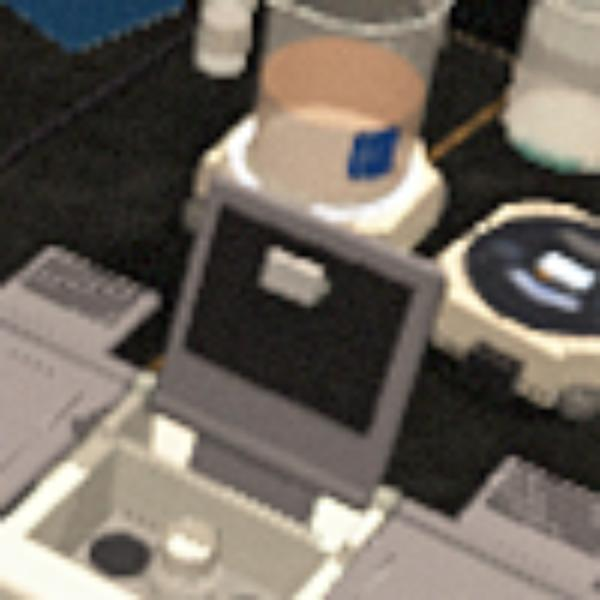

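View pics/t11.png

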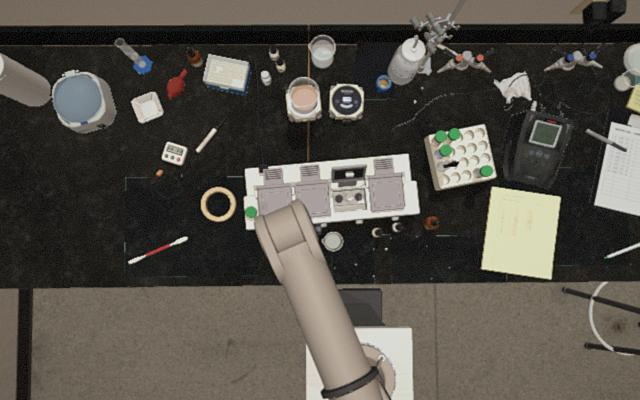

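The lid holds its angle with the arm clear. The inner block I had been touching is the lid's latch catch. Everything else stands where it was. One cross-check of the angle from the top view.

```bash
python3 - <<'E'
from ang import *
for a in(1.6,1.7,1.8,1.85): print(a,[((proj("top",pt(98,n,y,a))-[325,150])*12).round() for n in(-4,4) for y in(-101.5,-4.5)])
f=cv2.imread("pics/t11.png");cv2.imwrite("pics/t12.png",cv2.resize(f[150:195,325:375],None,fx=12,fy=12))
a=cv2.imread("pics/top0.png");d=cv2.absdiff(a,f).max(2)
cv2.imwrite("pics/diff.png",(d>45).astype('uint8')*255)
E
```

```text
1.6 [array([520., 295.]), array([ 86., 334.]), array([516., 259.]), array([ 82., 298.])]
1.7 [array([515., 251.]), array([ 82., 290.]), array([511., 216.]), array([ 78., 255.])]
1.8 [array([510., 209.]), array([ 77., 248.]), array([506., 175.]), array([ 74., 214.])]
1.85 [array([508., 188.]), array([ 75., 227.]), array([503., 155.]), array([ 72., 194.])]
```

View pics/t12.png

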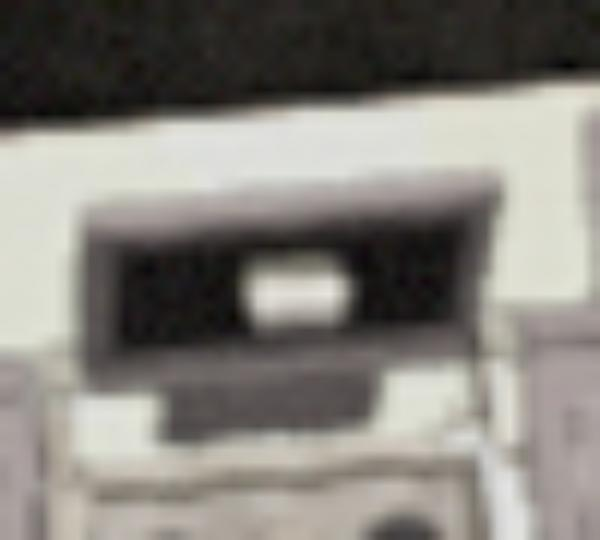

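View pics/diff.png

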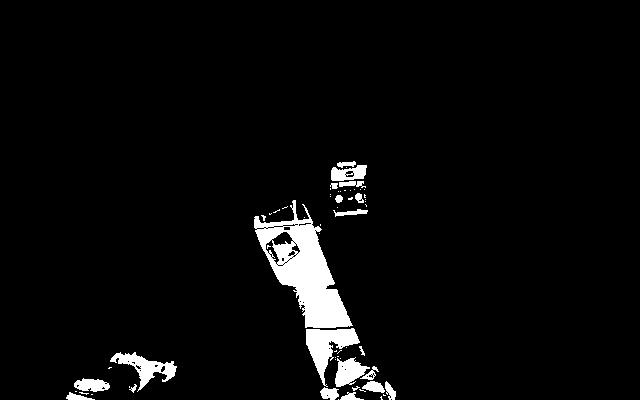

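The top view shows the outer edge running from (80,208) to (500,178), which is about 1.8 rad and agrees with the scene view. The difference image shows only lid_3 and the arm changed. I'm handing the job in.

```bash
python3 -c "
from rig import env
print(env.close_job())"
```

```text
the job is handed in; nothing more can be done
None
```

Lid_3 was the unlatched lid. It now leans back at about 1.8 rad, close to its 1.85 rad stop, and I have handed the job in.

- **Finding it:** I pressed thumb plates 1, 2 and 3 in turn with the shut fingertips. Lids 1 and 2 stayed firm at about 10 N, moving no more than 0.5 mm. Lid_3 gave way at 3–4 N, so I did not press lid_4.
- **Opening it:** I pressed lid_3's thumb plate down until the lid stood at about 1.0 rad. I then came round to the front and pushed its raised edge up and over.
- **Off plan:** While I pushed, the tool felt 9–13 N upward, apparently because the fingers caught on the catch block inside the lid. I raised the tool and carried on. The highest force I read was about 16 N, but it is only read at the end of each move.
- **Last checks:** Both cameras put the lid at about 1.8 rad, and it kept that angle after the arm backed off. The before/after top images differ only at lid_3 and the arm. The arm hid the weigh boat and part of the area around it in the last top image, but both it and the beaker look untouched in the scene view. The clock read about 13.75 s, the arm was touching nothing, and no check disagreed.

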